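Click the sliding stop of the spice rack into its last notch

TASK

Push the sliding wooden stop of the spice rack along its rail towards the jars, past the first notch, until it clicks into the last notch, the one nearest the jars, and leave it seated there. Only push it with the fingertips from its plain back side: never grip it or put a finger on its rubber-faced jar side. Leave the jars, the salt shaker and the checked cup standing where they are.

Things in the scene. Friction and masses are not known exactly. Their poses are not given: they have to be found in the camera images.
- rack: Low fixed spice rack of pale wood, 130 mm (x) by 380 mm (y), on the worktop; origin at the centre of its underside, z up. +y runs along the rail to the jars and the 59 mm tall end wall; the -x long side, nearest the robot, carries the aluminium notch strip, top 15 mm up. Floor board 12 mm thick, back lip on the +x side 34 mm tall; the -y end is open.
- stop (a joint): Travel (m) of the sliding stop along the rack's +y: 0 at the end away from the jars, 0.165 at the far end. Starts between 0 and 0.05. First notch 0.075, last notch (goal) 0.135. It slides with about 1 N and stays put. A notch lies between two ribs 14 mm apart: climbing a rib takes 5 to 10 N; past its crest, 7 mm before the notch centre, the force dips and the stop springs into the notch.
- push_point (a point): Centre of the stop's flat upright back face, which looks to the rack's -y (away from the jars), 58 mm above the worktop; moves with the stop, axes as the rack's. This face is 98 mm wide and spans 14 to 95 mm above the worktop; nothing stands behind it. The block with its rubber board is 50 mm long. On its -x side a steel carriage 28 mm wide, 62 mm high, reaches over the strip.
- board_face (a point): Centre of the outer face of the dark rubber board, 98 by 8 by 78 mm, that forms the jar side (rack +y) of the stop and moves with it; 54 mm above the worktop, 50 mm from push_point along the rail. The fingers must not touch this board.
- notch_1 (a point): Middle of the last notch, between the two ribs nearest the jars, on top of the notch strip. When the stop is seated here, push_point lies 25 mm behind this point along the rail (rack -y), and 57 mm from it along the rack's +x.
- notch_0 (a point): Middle of the first notch, 60 mm before the last along the rail; to be passed.
- plunger (a joint): Height in m of the spring plunger in the stop's carriage: 0 on the plain strip, about 0.003 on the crest of a rib, under 0.001 when seated in a notch.
- spice_a: Spice jar with a dark cap, 41 mm across and 105 mm tall, loose, standing in the rack's row; origin at the centre of its underside. The jar nearest the stop, about 9 to 16 mm beyond the rubber board when the stop is seated in the last notch. Not to be moved.
- spice_b: Spice jar with a dark cap, 41 mm across and 105 mm tall, loose, standing in the rack's row; origin at the centre of its underside. The middle jar. Not to be moved.
- spice_c: Spice jar with a dark cap, 41 mm across and 105 mm tall, loose, standing in the rack's row; origin at the centre of its underside. The jar next to the end wall. Not to be moved.
- salt_shaker: Salt shaker, 44 mm across, 90 mm tall, loose on the worktop behind the rack; origin at the centre of its underside. Not to be moved.
- checked_cup: White cup with a black checked band, standing upside down, 66 mm across, 53 mm tall, loose behind the rack; origin at the centre of its underside. Not to be moved.

How it is judged:
On the way, in this order (a step that is already met when the one before it is completed fails the run):
1. the stop has been pushed past the first notch (value of joint stop above 0.086 m), for 0.02 s.
2. the stop sits in the last notch (value of joint stop between 0.132 and 0.138 m and value of joint plunger below 0.0012 m), for 0.2 s.
At the end, for the whole second after the job is handed in: The stop rests within 3 mm of the last notch with its plunger down in it; jars, salt shaker and cup stand upright within 10 mm of where they stood (all of step 2 and velocity of joint stop between -0.01 and 0.01 m/s and distance of each of spice_a, spice_b, spice_c, salt_shaker, checked_cup from where it was at the start of the episode below 0.01 m and angle between each of spice_a, spice_b, spice_c, salt_shaker, checked_cup's own z axis and vertical below 0.15 rad); the robot touches nothing.
It fails at once if a finger is put on the jar side of the stop (gripping it or pulling it) (contact force between the fingers and stop_board above 0.5 N).
It fails at once if a jar, the salt shaker or the cup is lifted, tipped or pushed by more than 10 mm (distance of any of spice_a, spice_b, spice_c, salt_shaker, checked_cup from where it was at the start of the episode above 0.01 m or angle between any of spice_a, spice_b, spice_c, salt_shaker, checked_cup's own z axis and vertical above 0.25 rad).
It also fails if it takes over 42 s, if anything falls off the work surface, if the arm or the gripper's body presses on something with over 40 N, if the wrist force passes 120 N, or if a joint passes its speed limit or range.

ROBOT

A 6-joint arm with a two-finger parallel gripper is mounted at the origin on a cart in front of the work surface, level with it; the furniture and walls round the work are solid. World frame = base frame: x ahead of the robot, y to its left, z up, the work surface at z = 0. Lengths are in m, angles in rad, forces in N, time in s.
With the tool pointing down it reaches from about 0.3 to 0.875 m from the base axis. Payload 4.2 kg.
Tool frame: the origin (TCP) lies on the centre line of the jaws, within the pads' length; the fingertips stand 14 mm ahead of it and the grasp point (between the pads) lies 5 mm behind it; z points along the fingers, y is the line along which they close (so a half turn about z gives the same grasp; the last joint's range is limited). The gripper opens to 85 mm and grips with 20 to 120 N. Pads are 22 mm wide; open, the fingers measure 114 mm over their backs; the gripper's body (76 mm by 85 mm) begins 54 mm behind the grasp point. The pads swing forward as they close: fully open they stand 13 mm farther back than shut.
Start: joints at [-1.134, 0.32, 1.565, -0, 1.257, -0.02], TCP at [0.254, -0.516, 0.245] pointing down, gripper open.
Joint ranges: [-3.11, 3.11], [-0.84, 2.01], [0.21, 2.61], [-1.34, 4.49], [0.05, 2.63], [-2.56, 2.56]. Speed limits (rad/s): [2.57, 2.57, 3.14, 3.14, 3.14, 3.14].

INTERFACE

Orientations are given as a unit quaternion [w, x, y, z].
In Python, from bench import ctrl gives the robot as it stands. Calls block until the motion is done:
- ctrl.move_ptp(position, orientation): joint-space move of the TCP to a pose.
- ctrl.move_linear(position, rot=None, v=0.15): straight line of the TCP; rot=None keeps the orientation; v is the mean speed in m/s.
- ctrl.goto_joints(angles): joint-space move.
- ctrl.release() and ctrl.gripper_close(strength=None): open the fingers fully, or close them until they stop; strength is the grip in N (None keeps the last).
- ctrl.hold(seconds).
- ctrl.solve_ik(position, orientation): joint angles nearest the present ones, or None.
- ctrl.read_state(): the state.
- ctrl.snapshot(name): name is "side" or "top" or "wrist"; returns a dict with "image" (420x560x3 uint8, blue, green, red), "intrinsics" (3x3 intrinsics, pixels), "D" ([k1, k2, p1, p2, k3] as OpenCV has them; the pictures are not rectified), "xyz" and "orientation" of the camera in the world. Camera axes: x right, y down, z forward; pixel columns grow to the right and rows downward; lengths in m; the calibration is good to about 2 mm. A picture is of the moment at which its call begins. There is no depth.
A pose or a line that the arm cannot do raises ctrl.Unreachable and nothing moves.
- ctrl.hand_in(): hands the job in; it is judged then, once.
The state is a dict: "time_s": time; "joints": joint angles; "dq": joint speeds; "tau": joint torques, N m; "tool_pos": TCP position; "ee_rot": TCP orientation; "contact_force": force on the tool from outside, world axes, zero at the start; "torque": the same for the moment, N m; "finger_gap": finger opening in m; "gripper_force": force on a finger pad.
Only numpy, scipy, OpenCV 4.12 (cv2) and the standard library are available. Lean on these libraries where they do the work, as an engineer would, in place of code of your own. Each camera call takes 0.05 s, during which the arm holds its last target. There are 200 camera calls.

## Working session

There is one attempt and no reset: what is moved stays moved. The work goes in short steps, each a Python script; the robot and the scene stay as the last script left them, time stands still between calls to the robot, and variables do not carry over. Pictures are saved under pics/ and viewed, at most 10 in all, crops included, and the job is handed in when it is done.

```bash
mkdir -p pics
cat > h.py <<'E'
import numpy as np, cv2
from scipy.spatial.transform import Rotation as R
from bench import ctrl
def pose(s):
    q=s["orientation"]; return R.from_quat([q[1],q[2],q[3],q[0]]).as_matrix(), np.array(s["xyz"])
def ray(s,px):
    M,c=pose(s)
    u=cv2.undistortPoints(np.array([[px]],float),np.array(s["intrinsics"]),np.array(s["D"]))[0,0]
    return c, M@np.array([u[0],u[1],1])
def at_z(s,px,z):
    c,d=ray(s,px); return c+d*(z-c[2])/d[2]
def proj(s,P):
    M,c=pose(s); return cv2.projectPoints((np.atleast_2d(P)-c)@M,np.zeros(3),np.zeros(3),np.array(s["intrinsics"]),np.array(s["D"]))[0][:,0]
E
python3 - <<'E'
from h import *
import pickle
for n in ("top","side"):
    s=ctrl.snapshot(n); cv2.imwrite(f"pics/{n}0.png",s["image"]); pickle.dump(s,open(f"{n}0.pkl","wb")); print(n,s["xyz"],s["orientation"],s["intrinsics"])
print(ctrl.read_state())
E
```

```text
top [0.48477576 0.08686567 1.01313483] [-0.03593756  0.70715471 -0.70529563  0.03462338] [[444.81463059   0.         276.0579726 ]
 [  0.         444.81463059 213.24389731]
 [  0.           0.           1.        ]]
side [0.31378943 0.7821713  0.49055818] [ 0.08289769 -0.135756    0.8549969  -0.49363811] [[410.26226152   0.         277.38160101]
 [  0.         410.26226152 215.69649092]
 [  0.           0.           1.        ]]
{'time_s': 0.1, 'joints': array([-1.13400377e+00,  3.20240299e-01,  1.56558547e+00,  2.31031668e-05,
        1.25743580e+00, -1.99773774e-02]), 'dq': array([-6.27231996e-05, -2.46506674e-03, -1.77973962e-03,  8.25376380e-04,
        9.35836609e-04, -5.78219309e-04]), 'tau': array([ 2.91173128e-04, -4.16409552e+01, -2.34706146e+01,  4.06311358e-05,
        4.89303813e-03,  1.23579628e-05]), 'tool_pos': array([ 0.25344232, -0.51565608,  0.24454821]), 'ee_rot': array([-8.18676662e-04,  9.74033785e-01,  2.26401168e-01, -1.61903252e-04]), 'contact_force': array([0.26444863, 0.11096878, 0.29377066]), 'torque': array([ 0.00993248, -0.01509196, -0.01491335]), 'gripper_force': 0.0, 'finger_gap': 0.08554259367483999}
```

View pics/top0.png

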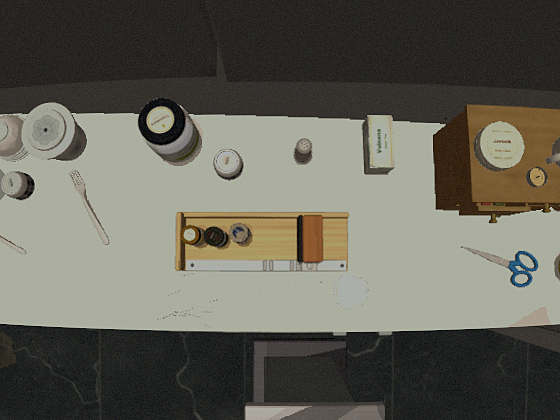

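View pics/side0.png

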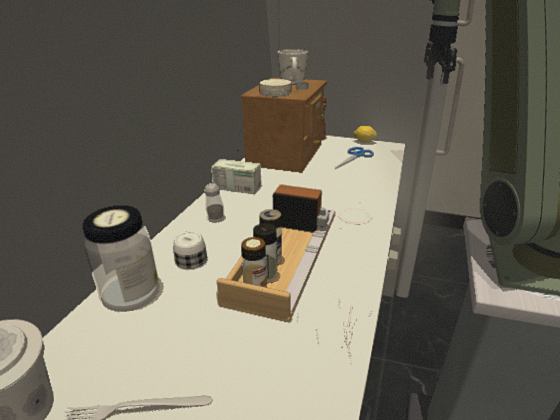

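Top view: the rack spans px (176..348, 212..271), with its jar end on the left. The stop block is at px 299..323 and the notch ribs are near (268,265) and (296,265). I'll zoom in to measure them.

Run:
```python
from h import *
import pickle
s=pickle.load(open("top0.pkl","rb"))
c=s["image"][203:283,168:358]; cv2.imwrite("pics/topz.png",cv2.resize(c,None,fx=4.2,fy=4.2,interpolation=cv2.INTER_CUBIC))
for n,p,z in (("nl",(181,270),.015),("nr",(348,270),.015),("far_r",(348,214),.034),("backtop",(322.5,240),.095),("ribs1",(268,265),.015),("ribs0",(296,265),.015)): print(n,at_z(s,p,z))
```

```text
nl [0.45598701 0.30218816 0.015     ]
nr [ 0.45739634 -0.07262996  0.015     ]
far_r [ 0.58156594 -0.07087526  0.034     ]
backtop [ 0.52142695 -0.00739914  0.095     ]
ribs1 [0.46851666 0.10654265 0.015     ]
ribs0 [0.46866011 0.04399251 0.015     ]
```

View pics/topz.png

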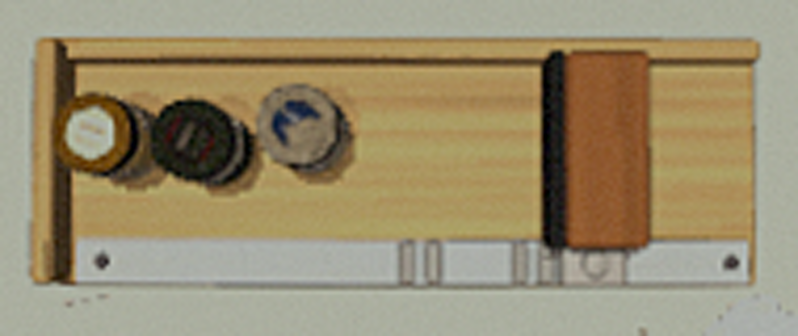

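Measured: back face at y≈-0.0075 and last notch at y≈0.1067, so the goal push_point is y≈0.0817. That puts the stop at about 0.046, inside the allowed 0–0.05. The 51 mm block length and 60 mm notch spacing also agree with the given sizes. Next I'll approach with closed fingers and feel for contact.

Run:
```python
from h import *
import pickle
q=[0,.70710678,.70710678,0]
ctrl.gripper_close(20)
ctrl.move_ptp([.524,-.08,.20],q)
ctrl.move_linear([.524,-.06,.062],v=.15)
ctrl.hold(.2); f0=ctrl.read_state()["contact_force"]; y=-.042
ctrl.move_linear([.524,y,.062],v=.1)
while y<0.0:
    y+=.003; ctrl.move_linear([.524,y,.062],v=.03)
    st=ctrl.read_state(); f=st["contact_force"]-f0; print(round(y,4),st["tool_pos"].round(4),f.round(2))
    if f[1]<-.6: break
print(st["time_s"])
s=ctrl.snapshot("top"); cv2.imwrite("pics/t1.png",cv2.resize(s["image"][173:293,158:368],None,fx=3.8,fy=3.8,interpolation=cv2.INTER_CUBIC))
```

```text
-0.039 [ 0.524  -0.0391  0.062 ] [-0.43  0.67 -0.67]
-0.036 [ 0.524 -0.036  0.062] [ 0.16 -0.01 -0.27]
-0.033 [ 0.524  -0.0329  0.062 ] [-0.01 -0.22  0.47]
-0.03 [ 0.524  -0.0298  0.062 ] [-0.31 -0.35 -0.29]
-0.027 [ 0.524  -0.0268  0.062 ] [-1.   -0.72 -0.31]
5.6
```

View pics/t1.png

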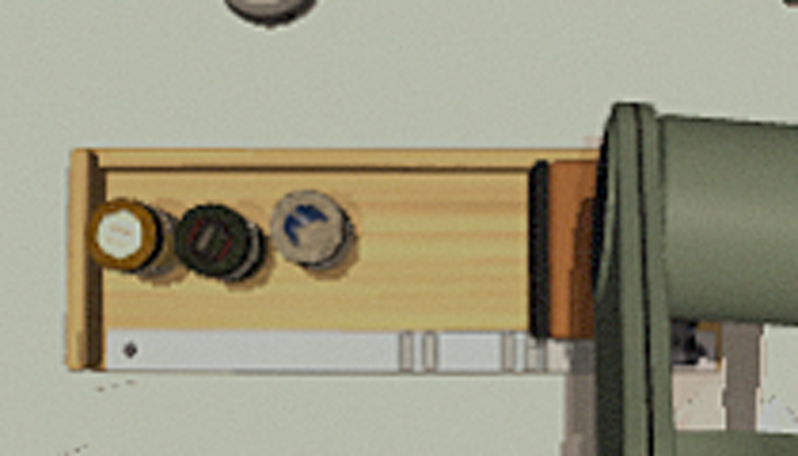

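The picture shows the board front edge at zoom x≈529 (px 297.2), so the stop hasn't moved yet, and the gripper is behind the block. I'll push past the first notch and log the force to locate the rib crests.

Run:
```python
from h import *
import pickle
y=-.027
while y<.034:
    y+=.0015; ctrl.move_linear([.524,y,.062],v=.03)
    st=ctrl.read_state(); print(round(y,4),st["tool_pos"][1].round(4),st["contact_force"].round(1)[:2])
print(st["time_s"])
s=ctrl.snapshot("top"); pickle.dump(s,open("t2.pkl","wb")); cv2.imwrite("pics/t2.png",cv2.resize(s["image"][203:283,168:358],None,fx=4.2,fy=4.2,interpolation=cv2.INTER_CUBIC))
```

```text
-0.0255 -0.0255 [0.5 0.4]
-0.024 -0.0239 [-0.8  0.3]
-0.0225 -0.0224 [-0.6  0.4]
-0.021 -0.0209 [-0.5  0.9]
-0.0195 -0.0194 [ 0.7 -0.5]
-0.018 -0.0179 [ 0.4 -0. ]
-0.0165 -0.0164 [0.4 0.1]
-0.015 -0.0149 [-0.7 -0.7]
-0.0135 -0.0134 [ 0.1 -0.1]
-0.012 -0.0119 [-0.2  0.4]
-0.0105 -0.0104 [-1.2 -0.2]
-0.009 -0.0089 [ 0.8 -0.3]
-0.0075 -0.0074 [0.1 0.5]
-0.006 -0.0059 [0.5 0.8]
-0.0045 -0.0044 [ 0.6 -0. ]
-0.003 -0.0034 [-0.6 -2.9]
-0.0015 -0.0021 [ 0.2 -5.2]
0.0 -0.0001 [ 0.1 -3.1]
0.0015 0.002 [ 0.2 -0.3]
0.003 0.0035 [0.6 0.2]
0.0045 0.0047 [0.6 0.2]
0.006 0.0061 [0.3 0. ]
0.0075 0.0076 [-0.9 -1.1]
0.009 0.0091 [-0.5  0.2]
0.0105 0.0103 [-0.3 -1.8]
0.012 0.0112 [-1.1 -5.7]
0.0135 0.0129 [-0.1 -4.9]
0.015 0.0152 [-0.  -1.9]
0.0165 0.017 [-0.2 -1.2]
0.018 0.0182 [ 0.1 -0.2]
0.0195 0.0196 [ 0.4 -0.1]
0.021 0.0211 [ 0.6 -0.4]
0.0225 0.0226 [-0.4  0.6]
0.024 0.0241 [ 0.2 -0.2]
0.0255 0.0256 [ 0.1 -0.7]
0.027 0.0271 [-1.  -0.6]
0.0285 0.0286 [ 1.1 -0. ]
0.03 0.0301 [-0.7 -0.4]
0.0315 0.0316 [-0.   0.5]
0.033 0.0331 [0.2 1.1]
0.0345 0.0346 [-0.2 -0.5]
15.9
```

View pics/t2.png

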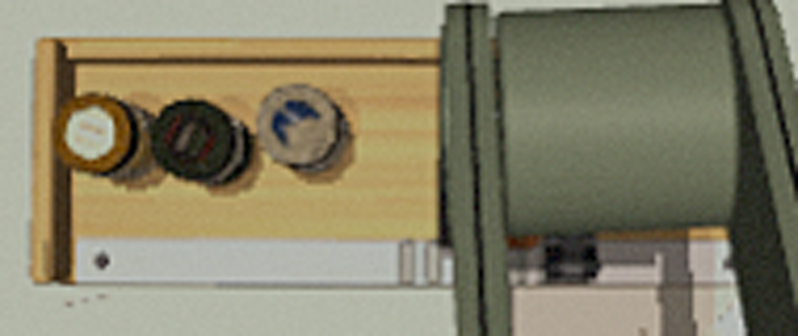

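The board is hidden by the wrist in this view, but the forces show both ribs of the first notch, with crests at TCP y≈0.001 and 0.0145. So TCP y ≈ stop − 0.067, the last rib's crest should be near 0.061 and the seat near 0.068.

Run:
```python
from h import *
import pickle
y=.053; ctrl.move_linear([.524,y,.062],v=.05); peak=0; ypk=None
while y<.0655:
    y+=.001; ctrl.move_linear([.524,y,.062],v=.03)
    st=ctrl.read_state(); f=-st["contact_force"][1]; print(round(y,4),st["tool_pos"][1].round(4),f.round(1))
    if f>peak: peak=f;ypk=y
    if peak>3.5 and f<1 and y>ypk+.003: break
ctrl.hold(.3); print("held",ctrl.read_state()["contact_force"].round(1))
ctrl.move_linear([.524,y-.06,.062],v=.15)
ctrl.move_linear([.524,-.12,.25],v=.25)
ctrl.goto_joints([-1.134,.32,1.565,0,1.257,-.02])
print(ctrl.read_state()["time_s"])
s=ctrl.snapshot("top"); pickle.dump(s,open("t3.pkl","wb")); cv2.imwrite("pics/t3.png",cv2.resize(s["image"][203:283,168:358],None,fx=4.2,fy=4.2,interpolation=cv2.INTER_CUBIC))
```

```text
0.054 0.054 -0.2
0.055 0.055 -0.6
0.056 0.056 0.8
0.057 0.0566 3.8
0.058 0.0573 5.3
0.059 0.0585 4.7
0.06 0.06 3.7
0.061 0.0614 1.9
0.062 0.0624 0.6
held [-0.2 -1.  -0.7]
22.3667
```

View pics/t3.png

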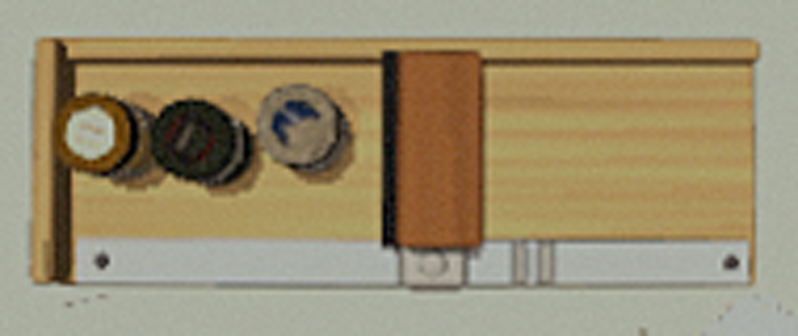

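The stop now sits over the last notch (back edge at zoom x≈482, carriage 401..465), and the jars haven't moved. I'll check the position more precisely.

Run:
```python
from h import *
import pickle
a=pickle.load(open("top0.pkl","rb")); b=pickle.load(open("t3.pkl","rb"))
def edges(s,rows,lo,hi):
    g=cv2.cvtColor(s["image"],cv2.COLOR_BGR2GRAY).astype(float) if 0 else s["image"].astype(float).mean(2)
    p=g[rows[0]:rows[1],lo:hi].mean(0); return p
def shift(r,x0,x1):
    # block template match, sub-pixel, blue channel
    T=cv2.resize(a["image"][r[0]:r[1],x0:x1],None,fx=8,fy=8,interpolation=cv2.INTER_CUBIC)
    I=cv2.resize(b["image"][r[0]:r[1],x0-60:x1],None,fx=8,fy=8,interpolation=cv2.INTER_CUBIC)
    m=cv2.matchTemplate(I,T,cv2.TM_CCOEFF_NORMED)[0]; return m.argmax()/8-60, m.max()
for n,r,x0,x1,z in (("block",(217,260),295,325,.095),("carriage",(263,270),301,319,.062)):
    d,c=shift(r,x0,x1); P=at_z(a,(310,240),z); Q=at_z(a,(310+d,240),z); print(n,d,c,(Q-P)[:2])
for s in (a,b): print(edges(s,(225,255),277,330).round(0).astype(int))
print([at_z(a,(168+x/4.2,265.5),.015)[1].round(4) for x in (399,413,426,440,513,527,540,554)])
print("now carriage y",[at_z(b,(168+x/4.2,265),.062)[1].round(4) for x in (401,433,465)],"back",at_z(b,(282.8,239),.095)[:2])
print(proj(b,[[.5245,.0817,.095],[.4685,.1067,.062]]))
```

```text
block -38.375 0.83811975 [-0.00016387  0.07922054]
carriage -38.125 0.8044211 [-0.00016826  0.08153357]
[138 139 138 137 138 137 138 137 138 138 137 137 137 137 137 137 137 138
 144 121  21   9  26  29  25  45  74  91  96  94  94  91  92  91  92  93
  92  92  90  88  84  85  87  91  82  85 125 141 138 137 137 136 137]
[ 85  86  88  91  87  61 107 144 138 138 138 137 137 137 137 137 137 137
 137 137 137 137 138 137 137 137 137 138 136 137 137 137 137 137 137 137
 137 137 137 136 137 137 137 137 136 137 136 137 136 136 137 136 136]
[np.float64(0.1177), np.float64(0.1103), np.float64(0.1033), np.float64(0.0959), np.float64(0.0571), np.float64(0.0496), np.float64(0.0427), np.float64(0.0353)]
now carriage y [np.float64(0.1152), np.float64(0.099), np.float64(0.0828)] back [0.52335912 0.07464236]
[[279.38093237 238.4388582 ]
 [267.48938981 265.36677391]]
```

The back face is at y≈0.0746, about 7 mm short of the seat. That means the stop is resting on the crest of the last rib and hasn't seated. I'll nudge it a few millimetres further and look again.

Run:
```python
from h import *
import pickle
q=[0,.70710678,.70710678,0]
ctrl.move_ptp([.524,-.06,.20],q)
ctrl.move_linear([.524,.02,.062],v=.25)
y=.058; ctrl.move_linear([.524,y,.062],v=.08)
while y<.0668:
    y+=.001; ctrl.move_linear([.524,y,.062],v=.03)
    st=ctrl.read_state(); print(round(y,4),st["tool_pos"][1].round(4),-st["contact_force"][1].round(1))
ctrl.move_linear([.524,.0,.062],v=.2)
ctrl.move_linear([.524,-.12,.2],v=.3)
ctrl.goto_joints([-1.134,.32,1.565,0,1.257,-.02])
print(ctrl.read_state()["time_s"])
s=ctrl.snapshot("top"); pickle.dump(s,open("t4.pkl","wb"))
print(s["image"][225:255,272:290].astype(float).mean((0,2)).round(0))
cv2.imwrite("pics/t4.png",cv2.resize(s["image"][203:283,168:358],None,fx=4.2,fy=4.2,interpolation=cv2.INTER_CUBIC))
```

```text
0.059 0.0588 -0.4
0.06 0.0599 1.1
0.061 0.061 0.4
0.062 0.0621 0.5
0.063 0.0631 0.8
0.064 0.0641 -0.4
0.065 0.0651 0.7
0.066 0.0661 -0.5
0.067 0.0671 -0.2
31.0083
[ 88.  84.  86.  86.  91.  90.  71.  55. 103. 136. 140. 138. 137. 138.
 138. 137. 137. 137.]
```

View pics/t4.png

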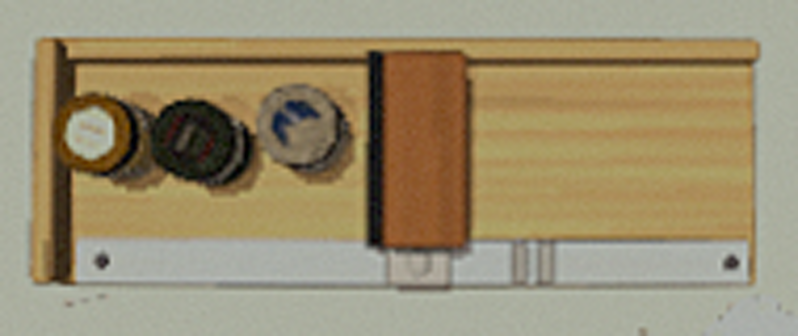

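The back edge moved exactly 3 px (6.2 mm), to y≈0.081. The rib forces put the stop at ≈0.135, and this position gives ≈0.134. It slid past where the finger stopped, so it sprang into the notch. The jars haven't moved and the arm is clear, so I'm handing in.

```bash
python3 -c "
from bench import ctrl
print(ctrl.hand_in())"
```

```text
the job is handed in; nothing more can be done
None
```

I handed the job in: by my camera and force measurements the stop is seated in the last notch (travel about 0.134–0.135 m), with the jars unmoved in the top view and the arm clear; hand-in returned no verdict, and I didn't re-check the salt shaker or cup, though the arm never went near them.

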